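# Slide the serving board until its handle overhangs the chopping block

## Task

Make the serving board easy to pick up later: push it along the chopping block until about 50 mm of its handle sticks out straight over the end of the block that it points to, roughly at the middle of that end. Push it by its broad part only, without touching the handle, do not lift the board or the tin, and keep the tin standing where it is on the board. Leave the other things on the worktop alone.

Things in the scene. Friction and masses are not known exactly. Their poses are not given: they have to be found in the camera images.
- block: Fixed chopping block of light wood on the worktop (z = 0), 140 mm (its x) by 260 mm (its y) by 32 mm high. Origin at the centre of its underside, z up; its flat top is 32 mm above the origin. Its -y end (roughly toward the robot's right) is the end over which the handle shall hang; it does not move.
- block_edge (a point): Middle of the top edge of the block's -y end: 130 mm along -y and 32 mm up from the block's origin; axes as the block's, so -y points straight out past the edge.
- board: Loose thin serving board of dark wood lying on the block. Broad part 105 mm (its x) by 130 mm (its y), 10 mm thick; origin at the centre of the underside of the broad part, z up. The straight end to push on lies 65 mm from the origin along +y; the handle points along -y. About 0.36 kg; it slides under a push of about 3 to 8 N with the tin on it.
- board_handle: The board's handle, one piece with it: 32 mm wide, 10 mm thick, 70 mm long, from 65 mm to 135 mm along the board's -y, with a small eyelet in its round end. Origin and axes the same as the board's. Not to be touched.
- handle_tip (a point): Outer end of the handle, half way up its thickness: 135 mm along -y from the board's origin; axes as the board's.
- tin: Low round food tin, 86 mm across, 40 mm high, about 0.23 kg, standing loose near the middle of the board's broad part; its top is 82 mm above the worktop. Origin at the centre of its underside, z up.
- spice_jar: Bystander: glass spice jar with a green cap, 46 mm across, 106 mm high, on the right, behind the brown jar. Origin at the centre of its underside.
- pot: Bystander: small round pot with a screw lid, 58 mm across, 50 mm high, at the left. Origin at the centre of its underside.
- mill: Bystander: salt shaker, 44 mm across, 90 mm high, on the right in front of the toaster. Origin at the centre of its underside.
- bottle: Bystander: small brown jar with a white cap, 50 mm across, 90 mm high, on the right near the worktop's front edge. Origin at the centre of its underside.

How it is judged (in metres and radians):
At the end, for the whole second after the job is handed in: The board lies flat on the block with its handle 40 to 60 mm past the block's -y end, within 6 degrees (0.10 rad) of square to it, the handle's tip within 45 mm of the middle of that end; the tin stands upright on the board within 32 mm of the centre of its broad part; both are at rest (y of handle_tip in the frame of block_edge between -0.06 and -0.04 m and x of handle_tip in the frame of block_edge between -0.045 and 0.045 m and angle between the y axis of board and the y axis of block, either way round below 0.1 rad and angle between each of board, tin's own z axis and vertical below 0.05 rad and height (world z) of board between 0.028 and 0.036 m and horizontal distance between tin and board below 0.032 m and height (world z) of tin between 0.037 and 0.047 m and linear speed of each of board, tin below 0.01 m/s); the robot touches nothing.
It fails at once if the board is lifted more than 10 mm off the block, or tipped more than 0.12 rad (height (world z) of board above 0.042 m or angle between board's own z axis and vertical above 0.12 rad).
It fails at once if the tin is lifted more than 12 mm, or tipped more than 0.3 rad (height (world z) of tin above 0.054 m or angle between tin's own z axis and vertical above 0.3 rad).
It fails at once if the robot touches the handle (more than 0.5 N) (contact force between any of the fingers, the arm and board_handle above 0.5 N).
It fails at once if the spice jar, pot, salt shaker or brown jar is moved more than 20 mm (distance of any of spice_jar, pot, mill, bottle from where it was at the start of the episode above 0.02 m).
It also fails if it takes over 40 s, if anything falls off the work surface, if the arm or the gripper's body presses on something with over 40 N, if the wrist force passes 120 N, or if a joint passes its speed limit or range.

## Robot

A 6-joint arm with a two-finger parallel gripper is mounted at the origin on a cart in front of the work surface, level with it; the furniture and walls round the work are solid. World frame = base frame: x ahead of the robot, y to its left, z up, the work surface at z = 0. Lengths are in m, angles in degrees, forces in N, time in s.
With the tool pointing down it reaches from about 0.35 to 0.875 m from the base axis. Payload 4.2 kg.
Tool frame: the origin (TCP) lies on the centre line of the jaws, within the pads' length; the fingertips stand tip_reach ahead of it and the grasp point (between the pads) is the TCP (tip_reach is the distance from the TCP to the fingertips, in m); z points along the fingers, y is the line along which they close (so a half turn about z gives the same grasp; the last joint's range is limited). The gripper opens to 87 mm and grips with 3 to 60 N. Pads are 19 mm wide; open, the fingers measure 117 mm over their backs; the gripper's body (75 mm by 190 mm) begins 51 mm behind the grasp point.
Start: joints at [53.033, 22.042, 0.453, 0, -68.411, -14.817], TCP at [0.491, 0.387, 0.242] pointing down, gripper open.
Joint ranges: [-179.83, 179.83], [-69.29, 118.12], [-61.27, 80.66], [-181.25, 117.63], [-171.15, -9.14], [-177.46, 177.46]. Speed limits (degrees/s): [159.86, 159.86, 180, 180, 180, 180].

## Interface

Orientations are given as a 3x3 rotation matrix whose columns are the frame's x, y, z axes.
In Python, from station import sense, capture, finish_job, tip_reach gives the robot as it stands.
- The arm moves only by the tool arm_command, never from a script. Its argument "deltas" is a list of rows, each a list of 7 numbers: the turn, a rotation vector about the tool's x, y, z in rad, then the shift along the tool's x, y, z in cm, then the closure, from -1 (fully open) to 1 (shut), so that 0 is half open. In form: [[rx, ry, rz, dx, dy, dz, hand], ...]. A call has 1 to 8 rows; each row is the pose to reach, as a shift and turn from the pose commanded when the call began, along the tool's axes at that moment; what a row does not reach only later rows make up. A row lasts 1/12 s, in which the tool goes at most 41.7 mm and 7.16 degrees, less where a joint would pass 70% of its speed; a pose out of reach is approached as far as the arm can. A call with a gripper value outside its range is refused whole. The fingers move at their own pace and stop on an object; the grip force is fixed at half the most. Time passes only in rows, so rows that repeat a pose let the fingers close. It gives the time, the measured TCP pose, the force, the opening and the grip force at its end, in the units of the state.
- sense(): the state, without advancing time (a new reading comes with each control period).
- capture(name): name is "scene" or "top" or "wrist"; returns a dict with "pixels" (400x640x3 uint8, blue, green, red), "fovy" (degrees; the focal length in pixels is half the picture's height over the tangent of half this angle, whatever the lens; pixels are square), "cx", "cy" (the principal point, pixels), "k1" (the pictures are not rectified: a ray, as slopes to the right and down, at radius r is drawn at 1 + k1 r^2 times it, then the intrinsics apply), "rvec" (rotation vector, rad) and "tvec" (3), from world to camera coordinates, as OpenCV has them. Camera axes: x right, y down, z forward; pixel columns grow to the right and rows downward; lengths in m; the calibration is good to about 2 mm. A picture is of the moment at which its call begins. There is no depth.
- finish_job(): hands the job in; it is judged then, once.
The state is a dict: "time_s": time; "joints": joint angles; "joint_velocities": joint speeds; "effort": joint torques, N m; "tcp_pos": TCP position; "ee_rot": TCP orientation; "wrist_force": force on the tool from outside, world axes, zero at the start; "moment": the same for the moment, N m; "gripper_width": opening from 0.0 (shut) to 1.0 (fully open); "gripper_force": force on a finger pad.
Only numpy, scipy, OpenCV 4.12 (cv2) and the standard library are available. Lean on these libraries where they do the work, as an engineer would, in place of code of your own. Each camera call takes 0.05 s, during which the arm holds its last target. There are 200 camera calls.

## Working session

There is one attempt and no reset: what is moved stays moved. The work goes in short steps, Python scripts to look and compute and a tool call to move; the robot and the scene stay as the last step left them, time stands still between calls to the robot, and variables do not carry over. Pictures are saved under pics/ and viewed, at most 10 in all, crops included, and the job is handed in when it is done.

Besides the shell and the picture viewer there is one more tool, called after "Emit:" as name(argument=value, ...), one argument or row to a line, values as JSON. arm_command: Moves the arm, as the interface text tells. Its arguments: {"type":"object","properties":{"deltas":{"type":"array"}},"required":["deltas"]}

```bash
mkdir -p pics; cat > h.py <<'E'
import numpy as np, cv2
from station import sense, capture, finish_job, tip_reach
def save(c,n,crop=None,s=1):
    p=np.array(c["pixels"],np.uint8)
    if crop: x0,y0,x1,y1=crop; p=p[y0:y1,x0:x1]
    cv2.imwrite("pics/"+n+".png",cv2.resize(p,None,fx=s,fy=s,interpolation=cv2.INTER_CUBIC))
def cal(c):
    f=200/np.tan(np.radians(c["fovy"])/2)
    return np.array([[f,0,c["cx"]],[0,f,c["cy"]],[0,0,1]]),np.array([c["k1"],0,0,0,0.]),np.array(c["rvec"],float),np.array(c["tvec"],float)
def ray(c,px,z):
    K,d,r,t=cal(c); u=cv2.undistortPoints(np.array(px,float).reshape(-1,1,2),K,d)[:,0]
    R=cv2.Rodrigues(r)[0]; o=-R.T@t; D=np.c_[u,np.ones(len(u))]@R
    return o+D*((z-o[2])/D[:,2])[:,None]
def proj(c,P):
    K,d,r,t=cal(c); return cv2.projectPoints(np.array(P,float),r,t,K,d)[0][:,0]
E
python3 - <<'E'
from h import *
c=capture("top"); save(c,"top"); save(capture("scene"),"scene")
print(tip_reach if not callable(tip_reach) else tip_reach()); s=sense(); print(s["tcp_pos"],s["ee_rot"],s["time_s"])
K,d,r,t=cal(c); print(-cv2.Rodrigues(r)[0].T@t, c["k1"])
E
```

```text
0.019
[0.4906553  0.38634006 0.24058045] [[ 6.18511367e-01 -7.85774477e-01 -1.46952306e-03]
 [-7.85775844e-01 -6.18510036e-01 -1.28767810e-03]
 [ 1.02909825e-04  1.95115926e-03 -9.99998091e-01]] 0.1
[0.45636996 0.09308623 1.30310095] -0.02396587839074668
```

View pics/top.png

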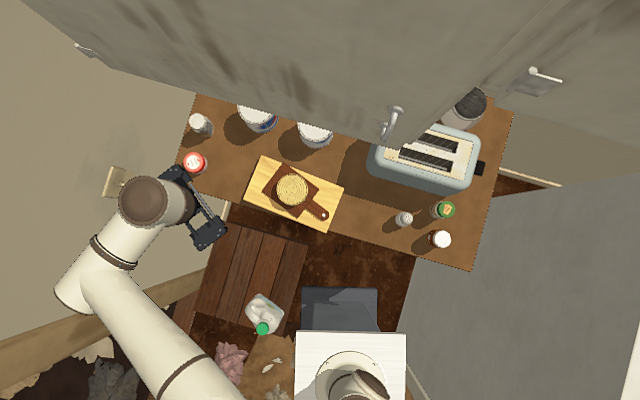

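View pics/scene.png

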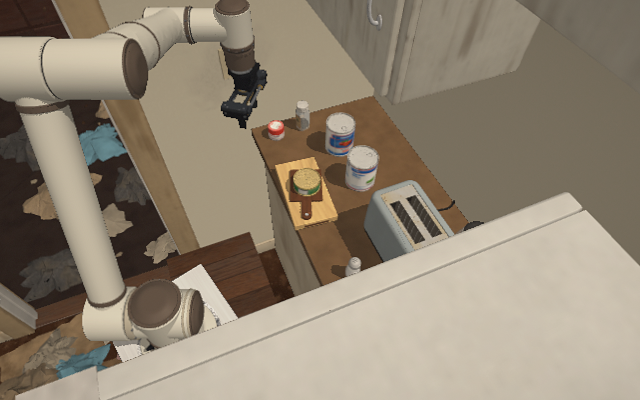

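The top view shows the block at columns 245–343, rows 155–232. The tin is at (292,189), the handle tip near (327,215) and the pot at (195,162). I'll enlarge it.

```bash
python3 - <<'E'
from h import *
save(capture("top"),"top2",(235,145,355,240),6.5)
E
```

```text
(no output)
```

View pics/top2.png

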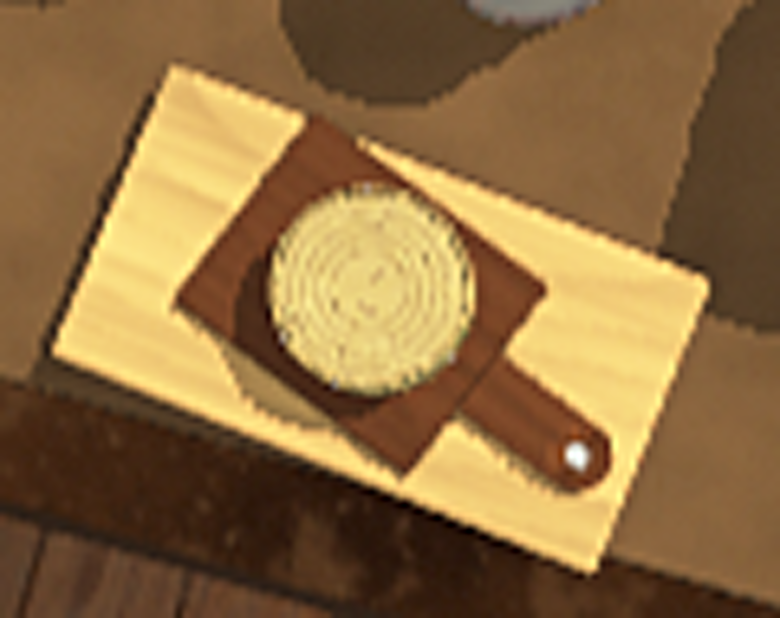

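The crop shows block top corners at (172,68), (708,283), (595,572), (52,352) and board corners at (315,115), (545,290), (403,478), (177,303). The tin's centre is at (372,290). The board is skewed about 15° to the block.

```bash
cat >> h.py <<'E'
def fit(W,M):  # rigid 2D: W = R M + p
    W=np.array(W)[:,:2];M=np.array(M,float);w=W-W.mean(0);m=M-M.mean(0)
    a=np.arctan2((m[:,0]*w[:,1]-m[:,1]*w[:,0]).sum(),(m*w).sum())
    R=np.array([[np.cos(a),-np.sin(a)],[np.sin(a),np.cos(a)]]);p=W.mean(0)-R@M.mean(0)
    return a,R,p,np.linalg.norm(W-(M@R.T+p),axis=1)
def report(c,bl,bo,tin):
    # block corners: order (+x+y),(+x-y),(-x-y),(-x+y), full-image px; world
    W=ray(c,bl,.032); a,R,p,e=fit(W,[[.07,.13],[.07,-.13],[-.07,-.13],[-.07,.13]])
    V=ray(c,bo,.042); b,S,q,f=fit(V,[[.0525,.065],[.0525,-.065],[-.0525,-.065],[-.0525,.065]])
    t=ray(c,[tin],.082)[0,:2]
    print("block",np.degrees(a),p,e); print("board",np.degrees(b),q,f); print("tin",t,"in board",S.T@(t-q))
    print("tip in edge",R.T@(q+S@[0,-.135]-p)+[0,.13],"board in block",R.T@(q-p),"skew",np.degrees(b-a))
    return a,R,p,b,S,q,t
E
cat > m.py <<'E'
from h import *
c=capture("top")
g=lambda L:[(x/6.5+235-.42,y/6.5+145-.42) for x,y in L]
report(c,g([(172,68),(708,283),(595,572),(52,352)]),g([(315,115),(545,290),(403,478),(177,303)]),g([(372,290)])[0])
print(ray(c,[(195,162)],.05))
E
python3 m.py
```

```text
block -20.649319488736595 [0.54687034 0.17451977] [0.00243385 0.00257603 0.00178456 0.00189319]
board -35.77061027994836 [0.55553877 0.18339739] [0.00114109 0.00239374 0.00179009 0.00332465]
tin [0.55511355 0.17544422] in board [ 0.00430395 -0.00670147]
tip in edge [-0.03023567  0.01103846] board in block [0.00498087 0.01136419] skew -15.121290791211766
[[0.62924528 0.45587106 0.05      ]]
```

```bash
python3 - <<'E'
from h import *
c=capture("top"); save(c,"cans",(180,85,360,175),4.4)
a=np.radians(-20.65);R=np.array([[np.cos(a),-np.sin(a)],[np.sin(a),np.cos(a)]]);p=np.array([.5469,.1745])
for n,P,z in [("can2 base",(314,148),0),("can1 base",(263,132),0),("can2 top",(315,134),.12),("can1 top",(256,117),.12),("pot",(194,161),.05),("pot base",(203,172),0)]:
    w=ray(c,[P],z)[0,:2]; print(n,w,R.T@(w-p))
for y in (.12,.1,.045,.03): print(y, p+R@[.008,y])
E
```

```text
can2 base [0.68549826 0.11859415] [ 0.14940929 -0.00343618]
can1 base [0.73020632 0.27121208] [0.13742296 0.15514305]
can2 top [0.70251223 0.11445826] [ 0.1667887  -0.00130623]
can1 top [0.74564643 0.27507455] [0.15050893 0.16420245]
pot [0.63205523 0.45885777] [-0.02059696  0.2961191 ]
pot base [0.6068593  0.44531094] [-0.0393967   0.27455707]
0.12 [0.59670502 0.28396899]
0.1 [0.58965186 0.26525395]
0.045 [0.57025564 0.21378758]
0.03 [0.56496577 0.1997513 ]
```

View pics/cans.png

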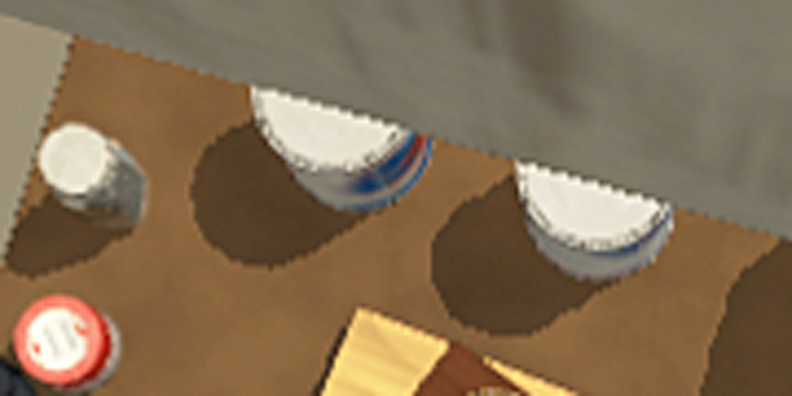

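The cans' nearest points are at block x ≥ 0.137. The gripper body will reach about 0.103, so the path is clear. I'll turn square to the block and move above its +y end.

Emit:
arm_command(
  deltas=[
    [0.12,0,0,0,0,0,0],
    [0,0,0.25,3,-0.4,4,0],
    [0,0,0.37,6,-0.8,7,0],
    [0,0,0.5,9,-1.2,10,0],
    [0,0,0.62,12,-1.6,12.2,0],
    [0,0,0.74,14.65,-1.96,12.2,0],
    [0,0,0.86,14.65,-1.96,12.2,0],
    [0,0,1.027,14.65,-1.96,12.2,0],
  ],
)

```text
time_s: 0.92
tcp_pos: [0.598, 0.2816, 0.1178]
ee_rot: [[-0.199, -0.98, -0.001], [-0.98, 0.199, -0.001], [0.002, 0.0, -1.0]]
wrist_force: [0.3, 0.3, 1.0]
gripper_width: 0.525
gripper_force: 0.0
```

Emit:
arm_command(
  deltas=[
    [0,0,0,0,0,0,0],
    [0,0,0,0,0,0,0],
    [0,0,0,0,0,0,0],
  ],
)

```text
time_s: 1.17
tcp_pos: [0.5969, 0.284, 0.1197]
ee_rot: [[-0.186, -0.982, 0.002], [-0.982, 0.186, 0.001], [-0.001, -0.001, -1.0]]
wrist_force: [0.8, 0.5, -0.7]
gripper_width: 0.503
gripper_force: 0.0
```

```bash
python3 - <<'E'
from h import *
s=sense(); print(s["time_s"],s["tcp_pos"],s["ee_rot"],s["wrist_force"],s["gripper_width"])
save(capture("top"),"top3",(235,115,375,240),5)
E
```

```text
1.1667 [0.59686818 0.28396974 0.11968968] [[-1.86272365e-01 -9.82496872e-01  1.58178096e-03]
 [-9.82497795e-01  1.86273418e-01  5.45337596e-04]
 [-8.30436229e-04 -1.45251498e-03 -9.99998600e-01]] [ 0.78530079  0.48279397 -0.72166844] 0.5027335392533252
```

View pics/top3.png

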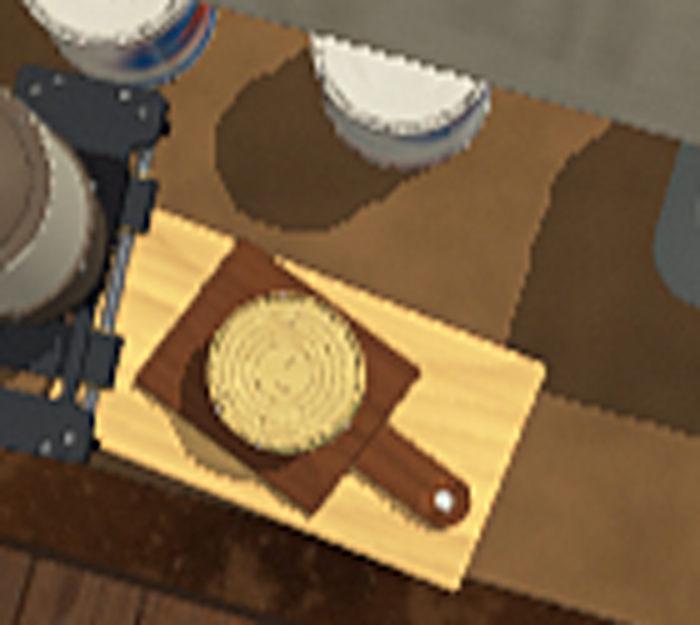

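The gripper is behind the board's straight end, still about 10° short of square. Next I turn the last 10° and go down to fingertip height about 0.036.

Emit:
arm_command(
  deltas=[
    [0,0,0.1,0,0,0,0],
    [0,0,0.174,0,0,0,0],
    [0,0,0.174,0,0,2,0],
    [0,0,0.174,0,0,4,0],
    [0,0,0.174,0,0,5.5,0],
    [0,0,0.174,0,0,6,0],
    [0,0,0.174,0,0,6.4,0],
    [0,0,0.174,0,0,6.4,0],
  ],
)

```text
time_s: 1.88
tcp_pos: [0.597, 0.2839, 0.0554]
ee_rot: [[-0.355, -0.935, 0.001], [-0.935, 0.355, 0.0], [-0.0, -0.001, -1.0]]
wrist_force: [-0.4, 0.4, -0.3]
gripper_width: 0.497
gripper_force: 0.0
```

Emit:
arm_command(
  deltas=[
    [0,0,0,0,0,0,0],
    [0,0,0,0,0,0,0],
  ],
)

```text
time_s: 2.05
tcp_pos: [0.5978, 0.2842, 0.0568]
ee_rot: [[-0.356, -0.935, 0.003], [-0.935, 0.356, 0.002], [-0.003, -0.003, -1.0]]
wrist_force: [1.1, 0.5, -0.8]
gripper_width: 0.501
gripper_force: 0.0
```

```bash
python3 - <<'E'
from h import *
save(capture("wrist"),"w1")
E
```

```text
(no output)
```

View pics/w1.png

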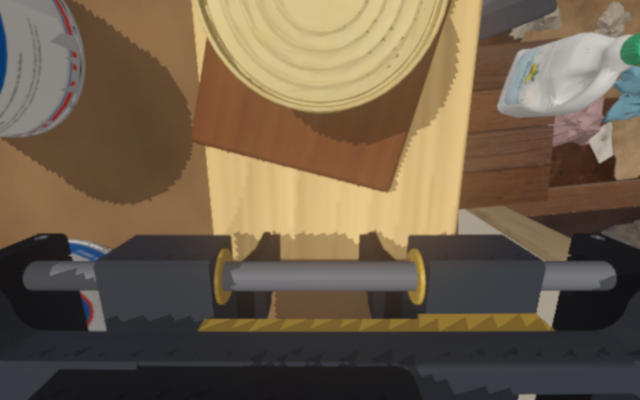

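The wrist view shows the board's leading corner at (388,190), in front of the right-hand finger, and a clear path. Pushing slowly.

Emit:
arm_command(
  deltas=[
    [0,0,0,0.8,0,0.1,0],
    [0,0,0,1.4,0,0.1,0],
    [0,0,0,1.8,0,0.1,0],
    [0,0,0,2.1,0,0.1,0],
    [0,0,0,2.4,0,0.1,0],
    [0,0,0,2.7,0,0.1,0],
    [0,0,0,3.0,0,0.1,0],
    [0,0,0,3.3,0,0.1,0],
  ],
)

```text
time_s: 2.77
tcp_pos: [0.5858, 0.2535, 0.0548]
ee_rot: [[-0.356, -0.934, 0.003], [-0.934, 0.356, 0.002], [-0.003, -0.002, -1.0]]
wrist_force: [0.1, 2.5, -0.4]
gripper_width: 0.5
gripper_force: 1.6
```

Emit:
arm_command(
  deltas=[
    [0,0,0,0.3,0,0,0],
    [0,0,0,0.6,0,0,0],
    [0,0,0,0.9,0,0,0],
    [0,0,0,1.2,0,0,0],
    [0,0,0,1.5,0,0,0],
    [0,0,0,1.8,0,0,0],
    [0,0,0,2.1,0,0,0],
    [0,0,0,2.3,0,0,0],
  ],
)

```text
time_s: 3.43
tcp_pos: [0.5771, 0.2311, 0.0547]
ee_rot: [[-0.357, -0.934, 0.002], [-0.934, 0.357, 0.001], [-0.001, -0.001, -1.0]]
wrist_force: [0.9, 4.6, 1.4]
gripper_width: 0.504
gripper_force: 1.9
```

```bash
python3 - <<'E'
from h import *
save(capture("top"),"top4",(235,140,355,240),6)
E
```

```text
(no output)
```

View pics/top4.png

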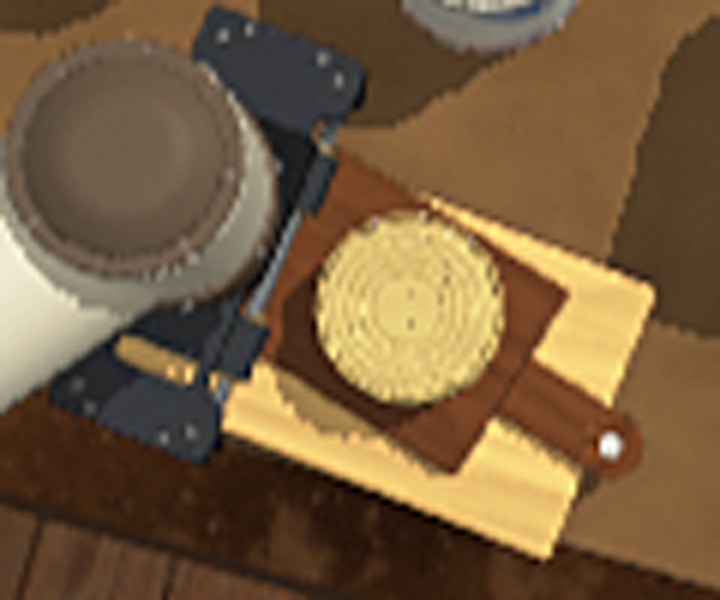

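The handle-end corners are at crop (568,292) and (455,472), and the tip is at about (638,448), past the edge. The board has turned only partly. Measuring.

```bash
cat > m2.py <<'E'
from h import *
import sys
BA=np.radians(-20.65);BR=np.array([[np.cos(BA),-np.sin(BA)],[np.sin(BA),np.cos(BA)]]);BP=np.array([.5469,.1745])
def rep(pts,model,tin,crop):
    c=capture("top"); g=lambda P:((P[0]+.5)/crop[2]+crop[0]-.5,(P[1]+.5)/crop[2]+crop[1]-.5)
    V=ray(c,[g(P) for P in pts],.042); a,S,q,e=fit(V,model); t=ray(c,[g(tin)],.082)[0,:2]
    B=BR.T@(q-BP); print("skew",np.degrees(a-BA),"board in block",B,e,"tip",BR.T@(q+S@[0,-.135]-BP)+[0,.13],"tin in board",S.T@(t-q))
    w=np.array(sense()["tcp_pos"])[:2]; print("tcp in block",BR.T@(w-BP),"tcp in board",S.T@(w-q))
    print("finger x in board",[S.T@(w-q+BR@[d,-.0095]) for d in(-.037,-.022,.022,.037)])
    # verify block edge corners
    print([np.round((proj(c,[[*(BP+BR@P),.032]])[0]-crop[:2])*crop[2]) for P in([.07,-.13],[-.07,-.13])])
E
python3 - <<'E'
from m2 import *
rep([(568,292),(455,472),(608,446)],[[.0525,-.065],[-.0525,-.065],[0,-.121]],(410,307),(235,140,6))
E
```

```text
skew -10.571943435404071 board in block [ 0.0138434  -0.01719791] [0.00177832 0.00264115 0.00111491] tip [-0.01092505 -0.01990633] tin in board [ 0.0026201  -0.00872282]
tcp in block [0.0082761  0.06333611] tcp in board [-0.02024837  0.07814555]
finger x in board [array([-0.05487734,  0.06201842]), array([-0.04013196,  0.06477047]), array([0.00312115, 0.07284315]), array([0.01786653, 0.0755952 ])]
[array([656., 287.]), array([547., 559.])]
```

The contact friction acts nearly through the board's centre, so it barely turns. I'll push diagonally toward −x so the drag adds turning.

Emit:
arm_command(
  deltas=[
    [0,0,0,0.15,0.2,0,0],
    [0,0,0,0.3,0.4,0,0],
    [0,0,0,0.45,0.6,0,0],
    [0,0,0,0.6,0.8,0,0],
    [0,0,0,0.75,1.0,0,0],
    [0,0,0,0.9,1.2,0,0],
    [0,0,0,1.05,1.4,0,0],
    [0,0,0,1.2,1.5,0,0],
  ],
)

```text
time_s: 4.2
tcp_pos: [0.5585, 0.2256, 0.0544]
ee_rot: [[-0.356, -0.934, 0.001], [-0.934, 0.356, 0.001], [-0.001, -0.001, -1.0]]
wrist_force: [1.1, 3.3, 2.0]
gripper_width: 0.502
gripper_force: 1.6
```

```bash
python3 - <<'E'
from h import *
save(capture("top"),"top5",(235,140,355,240),6)
E
```

```text
(no output)
```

View pics/top5.png

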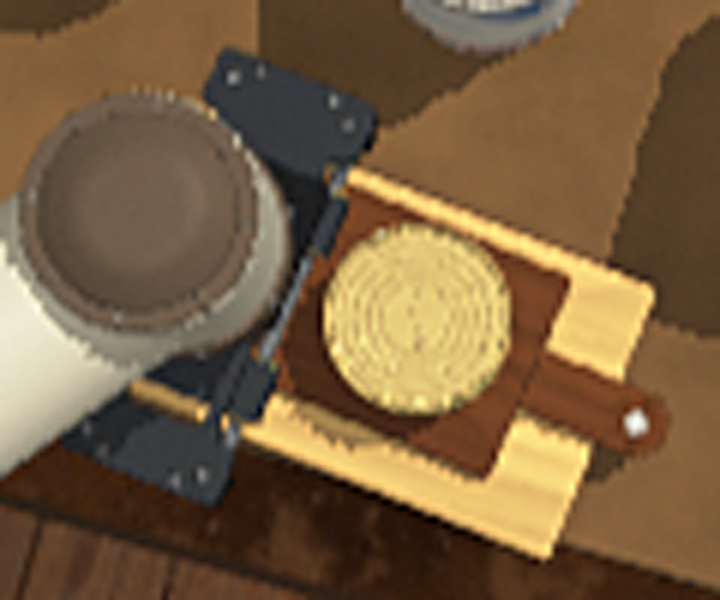

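The board is now nearly square. Its handle-end corners are at (571,278) and (488,477), the eyelet at (636,422) and the tin centre at (418,318).

```bash
python3 - <<'E'
from m2 import *
rep([(571,278),(488,477),(636,423)],[[.0525,-.065],[-.0525,-.065],[0,-.121]],(418,318),(235,140,6))
E
```

```text
skew -0.8504609589694181 board in block [ 0.0082048 -0.0232582] [0.00126442 0.00164402 0.00087651] tip [ 0.00620102 -0.02824333] tin in board [ 0.00341586 -0.00826054]
tcp in block [-0.00731392  0.051633  ] tcp in board [-0.0166286  0.0746526]
finger x in board [array([-0.05348352,  0.06460447]), array([-0.03848517,  0.06482711]), array([0.00550998, 0.06548019]), array([0.02050833, 0.06570283])]
[array([656., 287.]), array([547., 559.])]
```

Square and flush on both fingers. Another 22 mm straight puts the overhang at 50 mm.

Emit:
arm_command(
  deltas=[
    [0,0,0,0.3,0,0,0],
    [0,0,0,0.6,0,0,0],
    [0,0,0,0.9,0,0,0],
    [0,0,0,1.2,0,0,0],
    [0,0,0,1.5,0,0,0],
    [0,0,0,1.8,0,0,0],
    [0,0,0,2.05,0,0,0],
    [0,0,0,2.2,0,0,0],
  ],
)

```text
time_s: 4.97
tcp_pos: [0.5509, 0.2045, 0.0544]
ee_rot: [[-0.357, -0.934, 0.001], [-0.934, 0.357, 0.0], [-0.001, -0.001, -1.0]]
wrist_force: [1.2, 3.6, -0.5]
gripper_width: 0.501
gripper_force: 1.9
```

Emit:
arm_command(
  deltas=[
    [0,0,0,0,0,0,0],
    [0,0,0,0,0,0,0],
    [0,0,0,-1,0,0,0],
    [0,0,0,-2.5,0,0,0],
    [0,0,0,-4,0,0,0],
    [0,0,0,-4,0,0,0],
  ],
)

```text
time_s: 5.47
tcp_pos: [0.5657, 0.2439, 0.0539]
ee_rot: [[-0.355, -0.935, 0.001], [-0.935, 0.355, -0.001], [0.001, -0.001, -1.0]]
wrist_force: [0.8, 1.1, -0.3]
gripper_width: 0.503
gripper_force: 0.0
```

```bash
python3 - <<'E'
from h import *
save(capture("top"),"top6",(235,140,355,240),6)
E
```

```text
(no output)
```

View pics/top6.png

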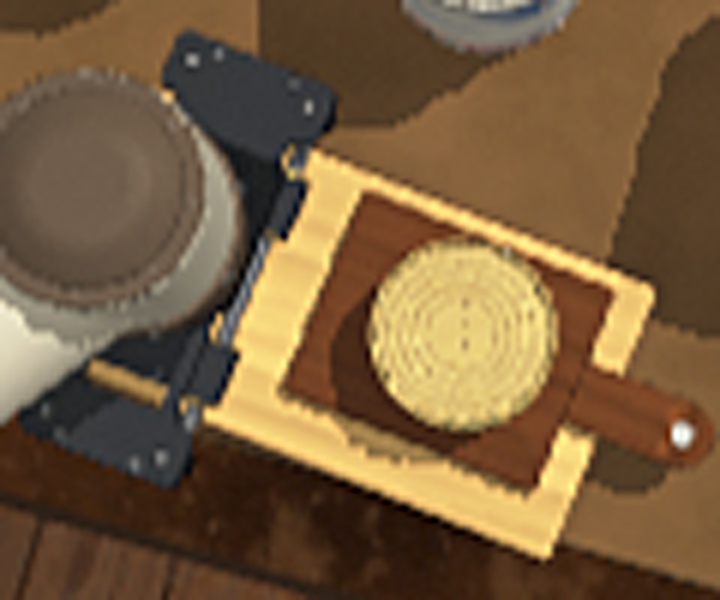

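The board is square and the gripper clear of it. Corners are at (365,190), (615,293), (531,492), (282,392), with the eyelet at (682,434) and the tin at (463,334).

```bash
python3 - <<'E'
from m2 import *
rep([(365,190),(615,293),(531,492),(282,392),(682,434)],[[.0525,.065],[.0525,-.065],[-.0525,-.065],[-.0525,.065],[0,-.121]],(463,334),(235,140,6))
E
```

```text
skew -0.1392505785940013 board in block [ 0.008923   -0.04610741] [0.0016208  0.00160184 0.00177398 0.00159405 0.00178071] tip [ 0.0085949  -0.05110701] tin in board [ 0.00349187 -0.00738564]
tcp in block [-0.00753696  0.06932277] tcp in board [-0.01674045  0.11538984]
finger x in board [array([-0.05371725,  0.10579994]), array([-0.0387173,  0.1058364]), array([0.00528257, 0.10594333]), array([0.02028253, 0.10597979])]
[array([656., 287.]), array([547., 559.])]
```

Overhang is 51 mm, skew about 0°, and the tin is about 8 mm off centre. The gripper is 30 mm clear and touching nothing, so I'm handing in.

```bash
python3 -c "
from station import finish_job; print(finish_job())"
```

```text
the job is handed in; nothing more can be done
None
```

The job is handed in: by my last camera measurement the handle sticks out about 51 mm past the block's −y end, square to within 1° and about 9 mm off the middle; the tin stands about 8 mm from the board's centre and the gripper touches nothing (no verdict came back).

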